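Hang the moss dish from a link under the bracket

TASK

Pick up the brass link by its yellow grip, hook its lower loop into the crook of the moss dish, lift the dish with it, and hang the two as a chain by letting the link's upper eye down into the dip of the bracket's hook, then let go. Do not touch the dish or its wire with the gripper or arm, keep the moss dish upright, and leave the other things on the bench where they are.

Things in the scene. Friction and masses are not known exactly. Their poses are not given: they have to be found in the camera images.
- link: Loose brass link, 164 mm tall, 0.06-0.13 kg, flat in its y-z plane (openings face along x; a half turn about z leaves it the same), upright in the slot of the rest at the start. Origin: middle of its lower end, z up. From below: lower loop, 16 mm shank, upper eye, neck, yellow grip block. Loop and eye are rectangles of 6 mm round bar, 52 mm wide outside and 40 mm inside.
- link_grip (a point): Middle of the yellow grip block, 147 mm above the link's origin. The block is 18 mm along x, 26 mm along y, 34 mm tall (top 17 mm above this point). Pinch it from straight above along the link's y (26 mm), so that the fingers stay beside the eye, not before it.
- link_eye (a point): Underside of the bar at the top of the link's upper eye, 118 mm above the link's origin: the point that rests on the bracket's hook. The opening below it is 44 mm tall and 40 mm wide.
- link_loop (a point): Upper face of the bottom bar of the link's lower loop, 6 mm above the link's origin: the point that carries the dish's crook. The opening above it is 46 mm tall and 40 mm wide.
- rest: Fixed dark wooden rest, 60 by 100 mm on a foot 90 mm (x) by 100 mm (y), 42 mm tall, with a slot in its top 10 mm (x) by 58 mm (y), floor 8 mm above the bench. The link's loop stands in the slot, axes as the rest's; lift it straight up 36 mm or more to free it. Origin: centre of its underside.
- dish: Loose white dish of moss, 0.2-0.33 kg, 100 mm across, 32 mm tall (moss to 50 mm), on the bench. Origin: centre of its underside, z up. Two wires from the rim at +y and -y meet at x +16 mm, 72 mm up; from there a 6 mm orange rod rises and bends over in a half circle (32 mm across, x-z plane) to a tip pointing down at x -16 mm, roughly robot side: a crook. Height 124 mm.
- dish_crook (a point): Underside of the crook's bend at its top, on the dish's axis, 118 mm above the dish's underside: the point that rests on the loop's bar. The rod's top is 6 mm above it; the tip's end is 24 mm below it and 16 mm towards the dish's -x. A bar along y enters the crook from -x below the tip, then is raised.
- bracket: Fixed dark steel bracket: foot plate 130 by 120 by 8 mm, post 16 mm thick and 308 mm tall at the origin (centre of the foot's underside). From the post's top an 8 mm round prong runs to its -x (roughly to the robot), in its x-z plane, sinking to a dip 85 mm from the post and rising to a free tip 120 mm from the post, marked by a red ball of 15 mm.
- bracket_dip (a point): Upper face of the prong at the bottom of its dip, 275 mm above the bench, 85 mm from the post along the bracket's -x. The free tip is 35 mm farther to -x; its top is 19 mm higher. An eye is brought over the tip along the bracket's +x and lowered here.
- tamper: Bystander: silicone tamper with wooden handle lying down, 130 mm long, 38 mm tall. Origin: under its middle.
- root_hook: Bystander: root hook with wooden handle, lying down, 180 mm long. Origin: under its middle.
- clip: Bystander: blue spring clip 70 mm long holding a chopstick 210 mm long, lying down, 30 mm tall. Origin: under its middle.
- pot: Bystander: empty terracotta pot, 90 mm across, 80 mm tall. Origin: centre of its underside.
- feed: Bystander: closed green plant feed bottle, 66 mm across, 160 mm tall. Origin: centre of its underside.
Not all that is in view belongs to the job. Leave any pink look-alike of the link alone. Of the things shaped like the dish, the white one is meant.

How it is judged:
On the way:
1. the dish hangs from the link's lower loop, clear of the bench (underside over 15 mm up) (height (world z) of dish above 0.015 m and distance between link_loop and dish_crook below 0.02 m and contact force between link and dish above 0.8 N), for 0.2 s.
At the end, for the whole second after the job is handed in: Eye of the link within 30 mm of the bracket's dip with its weight on the bracket; crook of the dish within 20 mm of the loop's bar with its weight on the link; dish over 20 mm above the bench; link and dish within 17 degrees of upright and nearly still (under 0.08 m/s) (distance between link_eye and bracket_dip below 0.03 m and contact force between link and bracket above 1.5 N and distance between link_loop and dish_crook below 0.02 m and contact force between link and dish above 0.8 N and height (world z) of dish above 0.02 m and angle between each of dish, link's own z axis and vertical below 0.3 rad and linear speed of each of dish, link below 0.08 m/s); the robot touches nothing.
It fails at once if the gripper or arm touches the dish or its wire (over 0.5 N) (contact force between any of the fingers, the arm and dish above 0.5 N).
It fails at once if the moss dish is tipped more than 40 degrees (angle between dish's own z axis and vertical above 0.7 rad).
It fails at once if another thing on the bench is moved more than 25 mm (distance of any of tamper, root_hook, clip, pot, feed from where it was at the start of the episode above 0.025 m).
It also fails if it takes over 72 s, if anything falls off the work surface, if the arm or the gripper's body presses on something with over 40 N, if the wrist force passes 120 N, or if a joint passes its speed limit or range.

ROBOT

A 7-joint arm with a two-finger parallel gripper is mounted at the origin on the work surface. World frame = base frame: x ahead of the robot, y to its left, z up, the work surface at z = 0. Lengths are in m, angles in rad, forces in N, time in s.
With the tool pointing down it reaches from about 0.4 to 0.85 m from the base axis. Payload 4.5 kg.
Tool frame: the origin (TCP) lies between the finger pads; the fingertips stand r.tip_reach ahead of it and the grasp point (between the pads) lies 11 mm behind it (r.tip_reach is the distance from the TCP to the fingertips, in m); z points along the fingers, y is the line along which they close (so a half turn about z gives the same grasp; the last joint's range is limited). The gripper opens to 88 mm and grips with 3 to 60 N. Pads are 18 mm wide; open, the fingers measure 123 mm over their backs; the gripper's body (75 mm by 187 mm) begins 45 mm behind the grasp point.
Start: joints at [1.363, 0.689, -0.195, 1.565, 0.157, 0.902, -0.215], TCP at [0.15, -0.607, 0.215] pointing down, gripper open.
Joint ranges: [-3.01, 3.01], [-0.46, 2.08], [-1.47, 1.51], [0.13, 2.56], [-1, 4.14], [0.04, 2.09], [-2.66, 2.66]. Speed limits (rad/s): [2.57, 2.57, 3.14, 3.14, 3.14, 3.14, 3.14].

INTERFACE

Orientations are given as a unit quaternion [x, y, z, w].
In Python, from plant import r, vision, workorder gives the robot as it stands.
- The arm moves only by the tool drive_tool, never from a script. Its argument "targets" is a list of rows, each an object of numbers: "tx", "ty", "tz": the shift along the world's x, y, z in units of 0.03 m (1.0 is 0.03 m); "wx", "wy", "wz": the turn, a rotation vector about the world's x, y, z in units of 60 degrees (1.0 is 60 degrees); "claw": the opening, from -1 (shut) to 1 (fully open). A call has exactly 8 rows; each row shifts and turns the commanded pose from where the row before left it; what a row does not reach is not made up. A row lasts 1/10 s, in which the tool goes at most 50 mm and 8.59 degrees, less where a joint would pass 70% of its speed; a pose out of reach is approached as far as the arm can. A call with a number of a shift or a turn outside -1 to 1 is refused whole. A call with a gripper value outside its range is refused whole. The fingers move at their own pace and stop on an object; "force" is the grip in N (left out, the last holds). Time passes only in rows, so rows that do not move let the fingers close, or fill a call up. It gives the time, the measured TCP pose, the force, the opening and the grip force at its end, in the units of the state.
- r.get_state(): the state, without advancing time (a new reading comes with each control period).
- vision.snapshot(name): name is "side" or "top" or "wrist"; returns a dict with "image" (384x512x3 uint8, blue, green, red), "range_z" (384x512 float32, m along the optical axis (not along the pixel's ray), 0 where there is no reading), "K" (3x3 intrinsics, pixels), "cam_to_world" (4x4, takes a point from camera to world coordinates). Camera axes: x right, y up, looking along -z (the intrinsics and any distortion apply to the point x, -y, -z); pixel columns grow to the right and rows downward; lengths in m; the calibration is good to about 2 mm. A picture is of the moment at which its call begins.
- workorder.finish_job(): hands the job in; it is judged then, once.
The state is a dict: "clock": time; "q": joint angles; "qd": joint speeds; "joint_torque": joint torques, N m; "tool_pos": TCP position; "eef_rot": TCP orientation; "contact_force": force on the tool from outside, world axes, zero at the start; "moment": the same for the moment, N m; "opening": opening from 0.0 (shut) to 1.0 (fully open); "finger_force": force on a finger pad.
Only numpy, scipy, OpenCV 4.12 (cv2) and the standard library are available. Lean on these libraries where they do the work, as an engineer would, in place of code of your own. Each camera call takes 0.05 s, during which the arm holds its last target. There are 200 camera calls.

## Working session

There is one attempt and no reset: what is moved stays moved. The work goes in short steps, Python scripts to look and compute and a tool call to move; the robot and the scene stay as the last step left them, time stands still between calls to the robot, and variables do not carry over. Pictures are saved under pics/ and viewed, at most 10 in all, crops included, and the job is handed in when it is done.

Besides the shell and the picture viewer there is one more tool, called after "Emit:" by a JSON object that holds its "name" and its "arguments", one argument or row to a line. drive_tool: Moves the arm, as the interface text tells. Its arguments: {"type":"object","properties":{"targets":{"type":"array","items":{"type":"object","properties":{"tx":{"type":"number"},"ty":{"type":"number"},"tz":{"type":"number"},"wx":{"type":"number"},"wy":{"type":"number"},"wz":{"type":"number"},"claw":{"type":"number"}}}},"force":{"type":"number"}},"required":["targets"]}

```bash
mkdir -p pics; ls
cat > h.py <<'E'
import numpy as np, cv2
from plant import r, vision, workorder
def snap(n):
    s=vision.snapshot(n); np.savez(f'{n}.npz',**s); return s
def load(n): return np.load(f'{n}.npz')
def cloud(s):
    z=s['range_z'];K=s['K'];h,w=z.shape;u,v=np.meshgrid(np.arange(w),np.arange(h))
    p=np.stack([(u-K[0,2])/K[0,0]*z,-(v-K[1,2])/K[1,1]*z,-z,np.ones_like(z)],-1)
    return (p@s['cam_to_world'].T)[...,:3]
E
python3 - <<'E'
from h import *
a=snap('side');b=snap('top')
print(a['cam_to_world'].round(3),b['cam_to_world'].round(3),a['K'],{k:np.shape(v) for k,v in a.items()})
for n,s in(('side',a),('top',b)): cv2.imwrite(f'pics/{n}1.png',cv2.resize(s['image'],(768,576),interpolation=cv2.INTER_CUBIC))
s=r.get_state();print(s,r.tip_reach)
E
```

```text
pics
[[-0.999  0.021 -0.045  0.485]
 [-0.048 -0.627  0.778  1.183]
 [-0.012  0.779  0.627  1.13 ]
 [ 0.     0.     0.     1.   ]] [[-0.037  0.979 -0.201  0.281]
 [-0.999 -0.037  0.008  0.014]
 [ 0.     0.201  0.979  1.378]
 [ 0.     0.     0.     1.   ]] [[494.64194645   0.         246.48012529]
 [  0.         494.64194645 193.60392928]
 [  0.           0.           1.        ]] {'image': (384, 512, 3), 'range_z': (384, 512), 'K': (3, 3), 'cam_to_world': (4, 4)}
{'clock': 0.1, 'q': array([ 1.3628149 ,  0.68988013, -0.19451833,  1.56629501,  0.15731391,
        0.90250816, -0.21512034]), 'qd': array([-1.91531708e-04, -1.16160007e-03,  1.42464823e-03, -3.04878020e-03,
       -8.24652705e-04,  3.93831243e-05, -4.49340820e-04]), 'joint_torque': array([-2.22759663e-03, -5.28501964e+01, -1.27120301e+00, -1.53838688e+01,
       -5.25347621e-02,  1.96953639e-03,  3.42692897e-05]), 'tool_pos': array([ 0.14943992, -0.60621299,  0.21438805]), 'eef_rot': array([ 9.92697033e-01,  1.20631172e-01, -1.72372267e-04, -8.31346568e-04]), 'contact_force': array([-1.0879563 ,  0.50149952,  0.58898185]), 'moment': array([0.04656522, 0.02593134, 0.00611448]), 'finger_force': 0.0, 'opening': 1.0019550420508325} 0.008
```

View pics/side1.png

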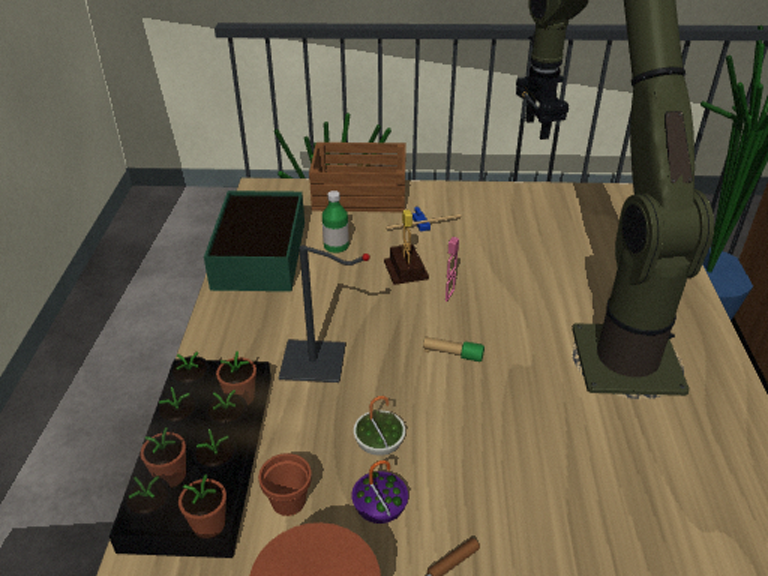

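View pics/top1.png

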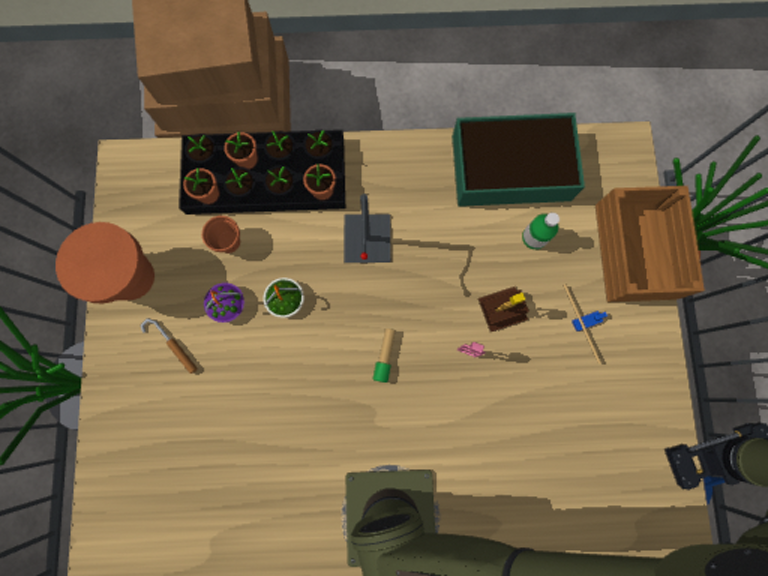

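Candidates in the side view: the link is brass with a yellow grip at (408,222), standing in the rest at (407,262); the pink look-alike is at (452,265). The dish is white at (380,432); the purple one is at (380,497). The bracket has its post top at (304,250) and red ball at (366,257). I choose the brass link and the white dish.

Run:
```python
from h import *
def rep(n,name,box,f):
    s=load(n);P=cloud(s);hsv=cv2.cvtColor(s['image'],cv2.COLOR_BGR2HSV).astype(int)
    x0,y0,x1,y1=[int(b/1.5) for b in box]
    m=np.zeros(P.shape[:2],bool);m[y0:y1,x0:x1]=1
    H,S,V=hsv[...,0],hsv[...,1],hsv[...,2]
    m&=f(H,S,V,P)&(s['range_z']>0)
    q=P[m]
    if len(q)<3: print(n,name,len(q));return q
    c,_,_=cv2.minAreaRect(q[:,:2].astype(np.float32)),0,0
    print(n,name,len(q),'med',np.median(q,0).round(4),'min',q.min(0).round(3),'max',q.max(0).round(3),'rect',np.round(c[0],4),np.round(c[1],3),round(c[2],1))
    return q
for n,bx in(('side',dict(link=(375,200,440,290),dish=(345,390,412,462),br=(275,235,375,385))),('top',dict(link=(470,280,535,335),dish=(255,270,335,325),br=(340,190,395,270)))):
    rep(n,'grip',bx['link'],lambda H,S,V,P:(H>20)&(H<32)&(S>200)&(V>120)&(P[...,2]>.12))
    rep(n,'linkall',bx['link'],lambda H,S,V,P:(P[...,2]>.05)&(P[...,2]<.19))
    rep(n,'resttop',bx['link'],lambda H,S,V,P:(P[...,2]>.036)&(P[...,2]<.046))
    q=rep(n,'orange',bx['dish'],lambda H,S,V,P:(P[...,2]>.075)&(P[...,2]<.14))
    rep(n,'orangetop',bx['dish'],lambda H,S,V,P:(P[...,2]>.115)&(P[...,2]<.14))
    rep(n,'dish',bx['dish'],lambda H,S,V,P:(P[...,2]>.025)&(P[...,2]<.036)&(S<70))
    rep(n,'red',bx['br'],lambda H,S,V,P:((H<6)|(H>174))&(S>150)&(P[...,2]>.2))
    rep(n,'prong',bx['br'],lambda H,S,V,P:(P[...,2]>.25)&(P[...,2]<.34))
    rep(n,'post',bx['br'],lambda H,S,V,P:(P[...,2]>.06)&(P[...,2]<.25))
    rep(n,'foot',bx['br'],lambda H,S,V,P:(P[...,2]>.005)&(P[...,2]<.012)&(V<120))
s=load('side')
for k,(x0,y0,x1,y1) in dict(l=(240,125,330,210),d=(220,250,300,330),b=(180,155,255,260)).items():
    cv2.imwrite(f'pics/c_{k}.png',cv2.resize(s['image'][y0:y1,x0:x1],None,fx=4.4,fy=4.4,interpolation=cv2.INTER_CUBIC))
ims=[cv2.resize(cv2.imread(f'pics/c_{k}.png'),(264,380)) for k in 'ldb']
t=load('top')['image'];it=[cv2.resize(t[y:y+50,x:x+60],(264,220),interpolation=cv2.INTER_CUBIC) for x,y in((308,180),(165,175),(222,125))]
cv2.imwrite('pics/crop.png',np.vstack([np.hstack(ims),np.hstack(it)]))
```

```text
side grip 0
side linkall 138 med [ 0.479  -0.2941  0.1335] min [ 0.47 -0.33  0.05] max [ 0.492 -0.276  0.179] rect [ 0.4805 -0.3025] [0.021 0.055] 5.4
side resttop 240 med [ 0.4855 -0.2975  0.0418] min [ 0.442 -0.574  0.036] max [ 0.568 -0.245  0.046] rect [ 0.4841 -0.4156] [0.105 0.341] 11.1
side orange 70 med [0.535  0.2498 0.1133] min [0.506 0.236 0.076] max [0.544 0.391 0.126] rect [0.5251 0.3139] [0.034 0.155] 1.7
side orangetop 31 med [0.5243 0.2484 0.1205] min [0.506 0.238 0.115] max [0.541 0.391 0.126] rect [0.5235 0.3148] [0.028 0.153] 2.8
side dish 166 med [0.5215 0.2661 0.0322] min [0.479 0.188 0.025] max [0.574 0.296 0.036] rect [0.5251 0.2446] [0.099 0.099] 29.9
side red 17 med [0.5599 0.0408 0.2916] min [0.554 0.034 0.285] max [0.563 0.044 0.299] rect [0.5602 0.039 ] [0.007 0.011] 50.0
side prong 225 med [0.6526 0.0372 0.2858] min [0.552 0.027 0.25 ] max [0.687 0.045 0.311] rect [0.6194 0.0358] [0.135 0.017] 0.6
side post 569 med [ 0.7584 -0.2082  0.0936] min [ 0.658 -0.368  0.06 ] max [0.805 0.047 0.25 ] rect [ 0.7373 -0.163 ] [0.415 0.145] 88.3
side foot 896 med [0.67
[... 731 characters left out ...]
x [0.541 0.252 0.129] rect [0.5272 0.2471] [0.028 0.005] 24.7
top dish 102 med [0.5306 0.2563 0.0332] min [0.478 0.2   0.026] max [0.576 0.294 0.036] rect [0.5273 0.247 ] [0.098 0.094] 0.1
top red 18 med [0.5597 0.0384 0.292 ] min [0.554 0.032 0.288] max [0.567 0.045 0.297] rect [0.5598 0.0378] [0.011 0.012] 42.0
top prong 141 med [0.6339 0.036  0.293 ] min [0.554 0.028 0.258] max [0.689 0.045 0.31 ] rect [0.6216 0.0372] [0.014 0.135] 88.0
top post 38 med [0.6745 0.0302 0.1607] min [0.672 0.027 0.062] max [0.681 0.035 0.247] rect [0.6759 0.0296] [0.004 0.012] 46.1
top foot 677 med [0.6772 0.0324 0.0086] min [ 0.613 -0.026  0.005] max [0.816 0.103 0.012] rect [0.7155 0.0377] [0.204 0.126] 1.7
```

View pics/crop.png

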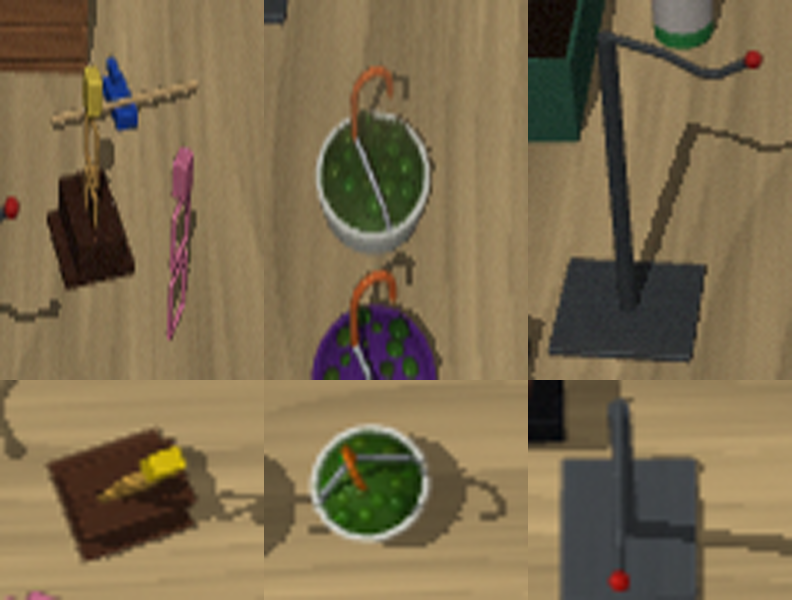

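Crops confirm the brass link with its yellow grip in the rest, the white dish with an orange crook, and the bracket with the red tip. Next, the axis angles and the pink link's position.

Run:
```python
from h import *
def get(n,box,f):
    s=load(n);P=cloud(s);hsv=cv2.cvtColor(s['image'],cv2.COLOR_BGR2HSV).astype(int)
    m=np.zeros(P.shape[:2],bool);x0,y0,x1,y1=[int(b/1.5) for b in box];m[y0:y1,x0:x1]=1
    return P[m&f(hsv[...,0],hsv[...,1],hsv[...,2],P)]
def ax(q):
    c=np.median(q[:,:2],0);d=q[:,:2]-c;w,v=np.linalg.eigh(d.T@d);v=v[:,1]
    return c.round(4),round(np.degrees(np.arctan2(v[1],v[0])),1),q.min(0).round(3),q.max(0).round(3),len(q)
org=lambda H,S,V,P:(H<16)&(S>140)&(P[...,2]>.08)&(P[...,2]<.14)&(abs(P[...,1]-.247)<.04)
a=get('side',(345,390,412,462),org);b=get('top',(255,270,335,325),org)
print('crook',ax(a),ax(b),'both',ax(np.vstack([a,b])))
for n,bx in(('side',(290,235,375,300)),('top',(340,190,395,270))):
    q=get(n,bx,lambda H,S,V,P:(P[...,2]>.255)&(P[...,2]<.32)&(V>0)); print('prong',n,ax(q))
    for x0 in np.arange(.56,.69,.02):
        k=q[abs(q[:,0]-x0)<.01]; print(x0.round(2),np.median(k[:,1]).round(4),k[:,2].max().round(4),end='; ')
    print()
f=get('top',(340,205,395,265),lambda H,S,V,P:(P[...,2]>.005)&(P[...,2]<.013)&(V<120)&(P[...,0]<.75))
print('foot',ax(f))
for n,bx in(('top',(450,335,535,365)),('side',(435,230,465,305))):
    p=get(n,bx,lambda H,S,V,P:((H>150)&(H<178))&(S>60)&(P[...,2]>.01)); print('pink',ax(p))
l=get('top',(470,280,535,335),lambda H,S,V,P:(P[...,2]>.05)&(H>15)&(H<33)&(S>120)); print('link',ax(l))
l=get('top',(470,280,535,335),lambda H,S,V,P:(P[...,2]>.165)&(P[...,2]<.185)); print('griptop',ax(l),cv2.minAreaRect(l[:,:2].astype(np.float32)))
l=get('side',(375,200,440,290),lambda H,S,V,P:(P[...,2]>.05)&(P[...,2]<.19)); print('link',ax(l))
l=get('top',(470,280,535,335),lambda H,S,V,P:(P[...,2]>.036)&(P[...,2]<.046)); print('resttop',ax(l))
from scipy.spatial.transform import Rotation as R
M=R.from_quat(r.get_state()['eef_rot']).as_matrix();print(M.round(3))
```

```text
crook (array([0.5284, 0.2466]), np.float64(-155.1), array([0.511, 0.236, 0.086]), array([0.543, 0.256, 0.126]), 42) (array([0.5278, 0.2469]), np.float64(-158.5), array([0.51 , 0.24 , 0.081]), array([0.541, 0.252, 0.129]), 13) both (array([0.5278, 0.2469]), np.float64(-155.7), array([0.51 , 0.236, 0.081]), array([0.543, 0.256, 0.129]), 55)
prong side (array([0.6498, 0.0372]), np.float64(180.0), array([0.552, 0.027, 0.255]), array([0.687, 0.045, 0.311]), 219)
0.56 0.0382 0.2994; 0.58 0.0368 0.2859; 0.6 0.0375 0.2851; 0.62 0.0368 0.294; 0.64 0.0344 0.3012; 0.66 0.0353 0.3066; 0.68 0.0376 0.3112; 
prong top (array([0.6339, 0.036 ]), np.float64(178.2), array([0.554, 0.028, 0.258]), array([0.689, 0.045, 0.31 ]), 141)
0.56 0.0385 0.2966; 0.58 0.0382 0.2906; 0.6 0.0351 0.2796; 0.62 0.0367 0.2945; 0.64 0.036 0.2994; 0.66 0.0352 0.31; 0.68 0.0344 0.3096; 
foot (array([0.6757, 0.0272]), np.float64(122.8), array([ 0.613, -0.026,  0.005]), array([0.746, 0.095, 0.013]), 709)
pink (array([ 0.3758, -0.199 ]), np.float64(65.5), array([ 0.364, -0.224,  0.012]), array([ 0.387, -0.179,  0.169]), 95)
pink (array([ 0.3753, -0.1968]), np.float64(85.1), array([ 0.362, -0.229,  0.011]), array([0.485, 1.183, 1.13 ]), 161)
link (array([ 0.4789, -0.2951]), np.float64(110.0), array([ 0.471, -0.325,  0.05 ]), array([ 0.51 , -0.276,  0.176]), 86)
griptop (array([ 0.4818, -0.3   ]), np.float64(110.1), array([ 0.471, -0.313,  0.165]), array([ 0.492, -0.288,  0.176]), 42) ((0.4820500612258911, -0.3009345233440399), (0.017595525830984116, 0.02575705200433731), 13.927597045898438)
link (array([ 0.479 , -0.2941]), np.float64(109.0), array([ 0.47, -0.33,  0.05]), array([ 0.492, -0.276,  0.179]), 138)
resttop (array([ 0.4769, -0.292 ]), np.float64(99.5), array([ 0.442, -0.356,  0.036]), array([ 0.523, -0.247,  0.046]), 308)
[[ 0.971  0.24  -0.001]
 [ 0.24  -0.971  0.002]
 [-0.    -0.002 -1.   ]]
```

Emit:
{"name": "drive_tool", "arguments": {
  "targets": [
    {"tx":0.5,"ty":0.4,"claw":1},
    {"tx":0.9,"ty":0.8},
    {"tx":0.9,"ty":0.8},
    {"tx":0.9,"ty":0.8},
    {"tx":0.9,"ty":0.8},
    {"tx":0.9,"ty":0.8},
    {"tx":0.9,"ty":0.8},
    {"tx":0.9,"ty":0.8,"wz":0.045}
  ]
}}

```text
validation failed for argument at $.ta...
```

Emit:
{"name": "drive_tool", "arguments": {
  "targets": [
    {"tx":0.9,"ty":0.8,"claw":1},
    {"tx":0.9,"ty":0.8},
    {"tx":0.9,"ty":0.8},
    {"tx":0.9,"ty":0.8},
    {"tx":0.5,"ty":0.8},
    {"ty":0.2},
    {},
    {}
  ]
}}

```text
validation failed for argument at $.ta...
```

```bash
cat > st.py <<'E'
from h import *
from scipy.spatial.transform import Rotation as R
s=r.get_state();M=R.from_quat(s['eef_rot']).as_matrix()
print('t',s['clock'],'p',s['tool_pos'].round(4),'xyaw',np.degrees(np.arctan2(M[1,0],M[0,0])).round(2),'z',M[:,2].round(3),'F',s['contact_force'].round(2),'op',round(s['opening'],3),s['finger_force'])
E
python3 st.py
python3 - <<'E'
from h import *
s=snap('wrist');cv2.imwrite('pics/w1.png',s['image']);P=cloud(s)
hsv=cv2.cvtColor(s['image'],cv2.COLOR_BGR2HSV).astype(int)
m=(hsv[...,0]>20)&(hsv[...,0]<33)&(hsv[...,1]>150)&(P[...,2]>.165)&(P[...,2]<.18)&(s['range_z']>0);q=P[m]
print(len(q),np.median(q,0)); print(cv2.minAreaRect(q[:,:2].astype(np.float32)))
m=(P[...,2]>.036)&(P[...,2]<.046)&(s['range_z']>0);q=P[m];print(len(q),cv2.minAreaRect(q[:,:2].astype(np.float32)))
E
```

```text
t 0.1 p [ 0.1494 -0.6062  0.2144] xyaw 13.86 z [-0.001  0.002 -1.   ] F [-1.09  0.5   0.59] op 1.002 0.0
0 [nan nan nan]
((0.0, 0.0), (0.0, 0.0), 0.0)
0 ((0.0, 0.0), (0.0, 0.0), 0.0)
  return _methods._mean(a, axis=axis, dtype=dtype,
  ret = um.true_divide(
```

View pics/w1.png

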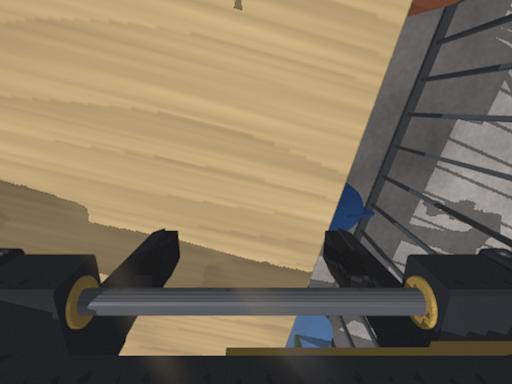

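The wrist view shows only the bench and the open fingers, because the moves were refused. The rows need every field.

Emit:
{"name": "drive_tool", "arguments": {
  "targets": [
    {"tx":0.5,"ty":0.4,"tz":0,"wx":0,"wy":0,"wz":0.045,"claw":1},
    {"tx":0.9,"ty":0.8,"tz":0,"wx":0,"wy":0,"wz":0,"claw":1},
    {"tx":0.9,"ty":0.8,"tz":0,"wx":0,"wy":0,"wz":0,"claw":1},
    {"tx":0.9,"ty":0.8,"tz":0,"wx":0,"wy":0,"wz":0,"claw":1},
    {"tx":0.9,"ty":0.8,"tz":0,"wx":0,"wy":0,"wz":0,"claw":1},
    {"tx":0.9,"ty":0.8,"tz":0,"wx":0,"wy":0,"wz":0,"claw":1},
    {"tx":0.9,"ty":0.8,"tz":0,"wx":0,"wy":0,"wz":0,"claw":1},
    {"tx":0.9,"ty":0.8,"tz":0,"wx":0,"wy":0,"wz":0,"claw":1}
  ]
}}

```text
clock: 0.95
tool_pos: [0.3556, -0.4241, 0.2152]
eef_rot: [0.989, 0.146, 0.0, -0.0]
contact_force: [0.4, -0.6, 0.1]
opening: 1.005
finger_force: 0.0
```

Emit:
{"name": "drive_tool", "arguments": {
  "targets": [
    {"tx":0.9,"ty":0.9,"tz":0,"wx":0,"wy":0,"wz":0,"claw":1},
    {"tx":0.9,"ty":0.9,"tz":0,"wx":0,"wy":0,"wz":0,"claw":1},
    {"tx":0.9,"ty":0.9,"tz":0,"wx":0,"wy":0,"wz":0,"claw":1},
    {"tx":0.8,"ty":0.8,"tz":0,"wx":0,"wy":0,"wz":0,"claw":1},
    {"tx":0.5,"ty":0.5,"tz":0,"wx":0,"wy":0,"wz":0,"claw":1},
    {"tx":0.27,"ty":0.23,"tz":0,"wx":0,"wy":0,"wz":0,"claw":1},
    {"tx":0,"ty":0,"tz":0,"wx":0,"wy":0,"wz":0,"claw":1},
    {"tx":0,"ty":0,"tz":0,"wx":0,"wy":0,"wz":0,"claw":1}
  ]
}}

```text
clock: 1.75
tool_pos: [0.4807, -0.3006, 0.215]
eef_rot: [0.99, 0.144, -0.001, 0.0]
contact_force: [0.1, -1.1, 0.5]
opening: 1.002
finger_force: 0.0
```

```bash
python3 st.py
python3 - <<'E'
from h import *
s=snap('wrist');cv2.imwrite('pics/w2.png',s['image']);P=cloud(s)
hsv=cv2.cvtColor(s['image'],cv2.COLOR_BGR2HSV).astype(int)
m=(hsv[...,0]>20)&(hsv[...,0]<33)&(hsv[...,1]>150)&(P[...,2]>.165)&(P[...,2]<.18)&(s['range_z']>0);q=P[m]
print(len(q),np.median(q,0)); print(cv2.minAreaRect(q[:,:2].astype(np.float32)))
m=(P[...,2]>.036)&(P[...,2]<.046)&(s['range_z']>0);q=P[m];print(len(q),cv2.minAreaRect(q[:,:2].astype(np.float32)))
E
```

```text
t 1.75 p [ 0.4807 -0.3006  0.215 ] xyaw 16.53 z [-0.001 -0.001 -1.   ] F [ 0.08 -1.07  0.49] op 1.002 0.0
620 [ 0.48359071 -0.30368904  0.17132174]
((0.4824015200138092, -0.30373048782348633), (0.01804894581437111, 0.024866318330168724), 16.540306091308594)
4339 ((0.5145307779312134, -0.2697488069534302), (0.2501930594444275, 0.6727198362350464), 19.72891616821289)
```

View pics/w2.png

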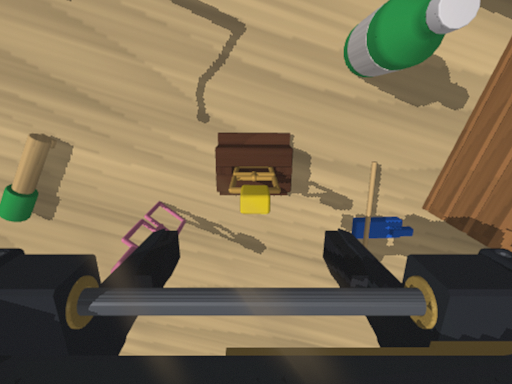

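The wrist view has the yellow grip at (255,198), centred between the fingers and aligned with them. I descend and grip.

Emit:
{"name": "drive_tool", "arguments": {
  "targets": [
    {"tx":0.03,"ty":-0.04,"tz":-0.4,"wx":0,"wy":0,"wz":0,"claw":1},
    {"tx":0,"ty":0,"tz":-0.7,"wx":0,"wy":0,"wz":0,"claw":1},
    {"tx":0,"ty":0,"tz":-0.6,"wx":0,"wy":0,"wz":0,"claw":1},
    {"tx":0,"ty":0,"tz":-0.35,"wx":0,"wy":0,"wz":0,"claw":1},
    {"tx":0,"ty":0,"tz":-0.15,"wx":0,"wy":0,"wz":0,"claw":0.2},
    {"tx":0,"ty":0,"tz":0,"wx":0,"wy":0,"wz":0,"claw":-0.2},
    {"tx":0,"ty":0,"tz":0,"wx":0,"wy":0,"wz":0,"claw":-0.6},
    {"tx":0,"ty":0,"tz":0,"wx":0,"wy":0,"wz":0,"claw":-1}
  ],
  "force": 35
}}

```text
clock: 2.6
tool_pos: [0.4832, -0.3015, 0.1499]
eef_rot: [0.99, 0.144, 0.001, 0.001]
contact_force: [0.0, -0.5, 0.1]
opening: 0.66
finger_force: 0.0
```

Emit:
{"name": "drive_tool", "arguments": {
  "targets": [
    {"tx":0,"ty":0,"tz":0,"wx":0,"wy":0,"wz":0,"claw":-1},
    {"tx":0,"ty":0,"tz":0,"wx":0,"wy":0,"wz":0,"claw":-1},
    {"tx":0,"ty":0,"tz":0,"wx":0,"wy":0,"wz":0,"claw":-1},
    {"tx":0,"ty":0,"tz":0,"wx":0,"wy":0,"wz":0,"claw":-1},
    {"tx":0,"ty":0,"tz":0,"wx":0,"wy":0,"wz":0,"claw":-1},
    {"tx":0,"ty":0,"tz":0,"wx":0,"wy":0,"wz":0,"claw":-1},
    {"tx":0,"ty":0,"tz":0,"wx":0,"wy":0,"wz":0,"claw":-1},
    {"tx":0,"ty":0,"tz":0.05,"wx":0,"wy":0,"wz":0,"claw":-1}
  ]
}}

```text
clock: 3.4
tool_pos: [0.4825, -0.3011, 0.1505]
eef_rot: [0.99, 0.144, -0.0, -0.0]
contact_force: [0.0, 0.5, 0.6]
opening: 0.004
finger_force: 0.0
```

```bash
python3 st.py
python3 - <<'E'
from h import *
s=snap('wrist');t=snap('side');u=snap('top')
a=cv2.resize(s['image'][100:300,130:380],(500,400))
b=cv2.resize(t['image'][90:210,230:330],(300,400),interpolation=cv2.INTER_CUBIC)
cv2.imwrite('pics/w3.png',np.hstack([a,b]))
E
```

```text
t 3.4 p [ 0.4825 -0.3011  0.1505] xyaw 16.56 z [-0.  0. -1.] F [0.04 0.46 0.64] op 0.004 0.0
```

View pics/w3.png

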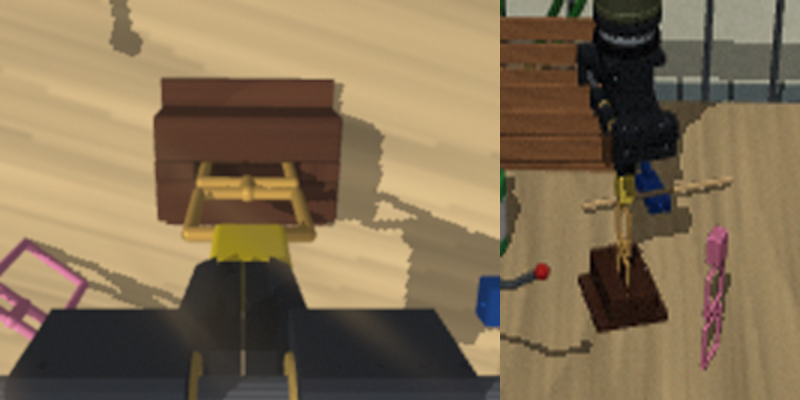

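The wrist crop shows the closed fingers at (245,290), with the yellow block at (250,245) not between them; in the side crop the tips end near the block's top at (623,175). I compare the measured fingertip points with the reported TCP.

Run:
```python
from h import *
s=load('wrist');P=cloud(s);C=s['cam_to_world'];print('cam',C.round(3))
def proj(p):
    c=np.linalg.inv(C)@np.r_[p,1];K=s['K'];return (K[0,2]+K[0,0]*c[0]/-c[2],K[1,2]+K[1,1]*-c[1]/-c[2],-c[2])
g=r.get_state()['tool_pos'];print('tcp',proj(g),'tip',proj(g-[0,0,.008]))
for v in range(190,290,6): print(v,[ (P[v,u].round(4).tolist(),s['image'][v,u].tolist()) for u in (247,)])
t=load('side');Q=cloud(t);hsv=cv2.cvtColor(t['image'],cv2.COLOR_BGR2HSV).astype(int)
m=np.zeros(hsv.shape[:2],bool);m[115:165,260:285]=1
y=m&(hsv[...,0]>20)&(hsv[...,0]<33)&(hsv[...,1]>150)&(hsv[...,2]>120);print('yel side',Q[y&(Q[...,2]>.1)].min(0),Q[y].max(0))
d=m&(hsv[...,2]<60)&(abs(Q[...,0]-.48)<.06)&(abs(Q[...,1]+.3)<.06)&(Q[...,2]>.06)&(Q[...,2]<.21);q=Q[d];print('dark',len(q));print(q[np.argsort(q[:,2])][:40:3].round(3))
```

```text
cam [[ 0.285  0.913  0.293  0.558]
 [-0.959  0.272  0.086 -0.279]
 [-0.001 -0.305  0.952  0.32 ]
 [ 0.     0.     0.     1.   ]]
tcp (np.float64(250.58731360891883), np.float64(226.5873641429689), np.float64(0.18501778873830393)) tip (np.float64(250.61539594608814), np.float64(221.85602489750977), np.float64(0.19263541078957475))
190 [([0.4819, -0.2975, 0.0658], [74, 148, 189])]
196 [([0.4808, -0.2981, 0.0809], [77, 153, 197])]
202 [([0.4614, -0.3031, 0.0417], [49, 68, 97])]
208 [([0.5583, -0.2792, 0.3198], [47, 70, 98])]
214 [([0.4891, -0.2967, 0.1457], [37, 126, 145])]
220 [([0.4894, -0.2968, 0.1567], [36, 131, 149])]
226 [([0.4895, -0.2969, 0.1663], [28, 125, 143])]
232 [([0.4902, -0.2968, 0.1761], [34, 34, 35])]
238 [([0.4907, -0.2968, 0.1847], [33, 35, 37])]
244 [([0.4905, -0.297, 0.1913], [36, 38, 40])]
250 [([0.4907, -0.297, 0.1978], [38, 41, 43])]
256 [([0.4905, -0.2972, 0.2033], [36, 40, 43])]
262 [([0.4902, -0.2973, 0.2082], [33, 38, 42])]
268 [([0.4904, -0.2973, 0.2135], [35, 41, 44])]
274 [([0.4905, -0.2974, 0.2181], [36, 41, 43])]
280 [([0.4881, -0.2981, 0.219], [45, 48, 52])]
286 [([0.4851, -0.299, 0.219], [48, 51, 54])]
yel side [ 0.47320229 -0.29506824  0.14078258] [ 0.48445115 -0.28059521  0.17567657]
dark 25
[[ 0.474 -0.303  0.169]
 [ 0.481 -0.285  0.181]
 [ 0.478 -0.291  0.181]
 [ 0.488 -0.29   0.182]
 [ 0.474 -0.284  0.186]
 [ 0.478 -0.288  0.187]
 [ 0.471 -0.292  0.189]
 [ 0.481 -0.287  0.192]
 [ 0.496 -0.312  0.209]]
```

Emit:
{"name": "drive_tool", "arguments": {
  "targets": [
    {"tx":0,"ty":0,"tz":0,"wx":0,"wy":0,"wz":0,"claw":0},
    {"tx":0,"ty":0,"tz":0,"wx":0,"wy":0,"wz":0,"claw":0},
    {"tx":0,"ty":0,"tz":0,"wx":0,"wy":0,"wz":0,"claw":0},
    {"tx":0,"ty":0,"tz":0,"wx":0,"wy":0,"wz":0,"claw":0},
    {"tx":0,"ty":0,"tz":0,"wx":0,"wy":0,"wz":0,"claw":0},
    {"tx":0,"ty":0,"tz":0,"wx":0,"wy":0,"wz":0,"claw":0},
    {"tx":0,"ty":0,"tz":0,"wx":0,"wy":0,"wz":0,"claw":0},
    {"tx":0,"ty":0,"tz":0,"wx":0,"wy":0,"wz":0,"claw":0}
  ]
}}

```text
clock: 4.35
tool_pos: [0.4827, -0.3012, 0.1506]
eef_rot: [0.99, 0.144, 0.0, 0.0]
contact_force: [0.0, -0.1, -0.5]
opening: 0.499
finger_force: 0.0
```

```bash
python3 st.py
python3 - <<'E'
from h import *
s=snap('wrist');P=cloud(s);V=s['image'].max(-1)
m=(V<60)&(s['range_z']>0)&(s['range_z']<.22)
q=P[m];g=r.get_state()['tool_pos'];M=np.array([[np.cos(.289),np.sin(.289)],[-np.sin(.289),np.cos(.289)]])
l=np.c_[(q[:,:2]-g[:2])@M.T,q[:,2]-g[2]]
for lo in np.arange(-.08,.08,.008):
    k=l[(l[:,1]>lo)&(l[:,1]<lo+.008)]
    if len(k)>5: print(lo.round(3),len(k),'minz',np.percentile(k[:,2],2).round(4),'x',k[:,0].min().round(3),k[:,0].max().round(3))
for side in(-1,1):
    k=l[np.sign(l[:,1])==side];k=k[np.argsort(k[:,2])][:200:25];print(k.round(4))
E
```

```text
t 4.35 p [ 0.4827 -0.3012  0.1506] xyaw 16.55 z [ 0. -0. -1.] F [ 0.01 -0.05 -0.54] op 0.499 0.0
-0.08 3549 minz 0.0885 x -0.011 0.035
-0.072 37 minz 0.0987 x 0.025 0.027
-0.064 397 minz 0.12 x 0.021 0.025
-0.056 2633 minz 0.0954 x 0.016 0.035
-0.048 3228 minz 0.0948 x 0.017 0.035
-0.04 3538 minz 0.0414 x 0.009 0.035
-0.032 3657 minz 0.0312 x -0.012 0.034
-0.024 1342 minz 0.0301 x -0.009 0.027
-0.016 549 minz 0.1213 x 0.021 0.026
-0.008 994 minz 0.1206 x 0.021 0.025
-0.0 994 minz 0.1206 x 0.021 0.027
0.008 1010 minz 0.1199 x 0.021 0.027
0.016 1525 minz 0.0419 x -0.008 0.027
0.024 4647 minz 0.0444 x -0.011 0.035
0.032 4117 minz 0.0458 x 0.009 0.035
0.04 3482 minz 0.1018 x 0.012 0.035
0.048 2332 minz 0.0979 x 0.012 0.035
0.056 340 minz 0.101 x 0.021 0.027
0.064 429 minz 0.0994 x 0.023 0.028
0.072 3063 minz 0.0888 x -0.013 0.035
[[ 0.0083 -0.0249  0.0238]
 [ 0.0095 -0.0257  0.0263]
 [ 0.0094 -0.0267  0.0275]
 [ 0.0089 -0.0265  0.0289]
 [ 0.0101 -0.0302  0.0302]
 [ 0.0107 -0.0328  0.0314]
 [ 0.0089 -0.0264  0.0327]
 [-0.0001 -0.0227  0.0337]]
[[ 0.0084  0.0222  0.0241]
 [ 0.0109  0.0327  0.033 ]
 [-0.0044  0.0211  0.0362]
 [ 0.0099  0.0294  0.0383]
 [-0.0029  0.0211  0.0396]
 [ 0.009   0.0284  0.0411]
 [ 0.0108  0.0286  0.0421]
 [ 0.009   0.028   0.0432]]
```

The real fingertips lie about 23 mm above the reported TCP, so the whole tool sits about 31 mm higher than stated (the side camera agrees). Lateral alignment is fine. I go down about 33 mm further and grip.

Emit:
{"name": "drive_tool", "arguments": {
  "targets": [
    {"tx":0,"ty":0,"tz":-0.3,"wx":0,"wy":0,"wz":0,"claw":0.2},
    {"tx":0,"ty":0,"tz":-0.4,"wx":0,"wy":0,"wz":0,"claw":0.2},
    {"tx":0,"ty":0,"tz":-0.3,"wx":0,"wy":0,"wz":0,"claw":0.2},
    {"tx":0,"ty":0,"tz":-0.1,"wx":0,"wy":0,"wz":0,"claw":0.2},
    {"tx":0,"ty":0,"tz":0,"wx":0,"wy":0,"wz":0,"claw":-0.2},
    {"tx":0,"ty":0,"tz":0,"wx":0,"wy":0,"wz":0,"claw":-1},
    {"tx":0,"ty":0,"tz":0,"wx":0,"wy":0,"wz":0,"claw":-1},
    {"tx":0,"ty":0,"tz":0,"wx":0,"wy":0,"wz":0,"claw":-1}
  ],
  "force": 35
}}

```text
clock: 5.2
tool_pos: [0.483, -0.3013, 0.118]
eef_rot: [0.99, 0.144, 0.0, 0.0]
contact_force: [0.5, 0.1, 0.2]
opening: 0.291
finger_force: 34.9
```

Emit:
{"name": "drive_tool", "arguments": {
  "targets": [
    {"tx":0,"ty":0,"tz":0,"wx":0,"wy":0,"wz":0,"claw":-1},
    {"tx":0,"ty":0,"tz":0,"wx":0,"wy":0,"wz":0,"claw":-1},
    {"tx":0,"ty":0,"tz":0,"wx":0,"wy":0,"wz":0,"claw":-1},
    {"tx":0,"ty":0,"tz":0.1,"wx":0,"wy":0,"wz":0,"claw":-1},
    {"tx":0,"ty":0,"tz":0.2,"wx":0,"wy":0,"wz":0,"claw":-1},
    {"tx":0,"ty":0,"tz":0.2,"wx":0,"wy":0,"wz":0,"claw":-1},
    {"tx":0,"ty":0,"tz":0.2,"wx":0,"wy":0,"wz":0,"claw":-1},
    {"tx":0,"ty":0,"tz":0.2,"wx":0,"wy":0,"wz":0,"claw":-1}
  ]
}}

```text
clock: 6.0
tool_pos: [0.4827, -0.3012, 0.1453]
eef_rot: [0.99, 0.144, 0.0, 0.0]
contact_force: [0.8, -0.4, -0.3]
opening: 0.291
finger_force: 34.9
```

Emit:
{"name": "drive_tool", "arguments": {
  "targets": [
    {"tx":0,"ty":0,"tz":0.5,"wx":0,"wy":0,"wz":0,"claw":-1},
    {"tx":-0.2,"ty":0,"tz":0.5,"wx":0,"wy":0,"wz":0,"claw":-1},
    {"tx":-0.3,"ty":0.3,"tz":0.5,"wx":0,"wy":0,"wz":0,"claw":-1},
    {"tx":-0.3,"ty":0.5,"tz":0,"wx":0,"wy":0,"wz":0,"claw":-1},
    {"tx":-0.1,"ty":0.8,"tz":0,"wx":0,"wy":0,"wz":0,"claw":-1},
    {"tx":0,"ty":0.8,"tz":0,"wx":0,"wy":0,"wz":0,"claw":-1},
    {"tx":0,"ty":0.8,"tz":0,"wx":0,"wy":0,"wz":0,"claw":-1},
    {"tx":0,"ty":0.8,"tz":0,"wx":0,"wy":0,"wz":0,"claw":-1}
  ]
}}

```text
clock: 6.8
tool_pos: [0.4553, -0.1805, 0.1904]
eef_rot: [0.99, 0.144, 0.0, 0.0]
contact_force: [0.4, 0.8, -0.6]
opening: 0.292
finger_force: 34.9
```

Emit:
{"name": "drive_tool", "arguments": {
  "targets": [
    {"tx":0,"ty":0.8,"tz":0,"wx":0,"wy":0,"wz":0.02,"claw":-1},
    {"tx":0,"ty":0.8,"tz":0,"wx":0,"wy":0,"wz":0.02,"claw":-1},
    {"tx":0,"ty":0.8,"tz":0,"wx":0,"wy":0,"wz":0.02,"claw":-1},
    {"tx":0,"ty":0.8,"tz":0,"wx":0,"wy":0,"wz":0.02,"claw":-1},
    {"tx":0,"ty":0.8,"tz":0,"wx":0,"wy":0,"wz":0.02,"claw":-1},
    {"tx":0,"ty":0.8,"tz":0,"wx":0,"wy":0,"wz":0.01,"claw":-1},
    {"tx":0,"ty":0.8,"tz":0,"wx":0,"wy":0,"wz":0,"claw":-1},
    {"tx":0,"ty":0.8,"tz":0,"wx":0,"wy":0,"wz":0,"claw":-1}
  ]
}}

```text
clock: 7.6
tool_pos: [0.4555, 0.0115, 0.1904]
eef_rot: [0.98, 0.201, 0.0, 0.0]
contact_force: [0.7, 0.5, -1.2]
opening: 0.29
finger_force: 34.9
```

Emit:
{"name": "drive_tool", "arguments": {
  "targets": [
    {"tx":0,"ty":0.8,"tz":0,"wx":0,"wy":0,"wz":0,"claw":-1},
    {"tx":0,"ty":0.8,"tz":0,"wx":0,"wy":0,"wz":0,"claw":-1},
    {"tx":0,"ty":0.8,"tz":0,"wx":0,"wy":0,"wz":0,"claw":-1},
    {"tx":0,"ty":0.8,"tz":0,"wx":0,"wy":0,"wz":0,"claw":-1},
    {"tx":0,"ty":0.8,"tz":0,"wx":0,"wy":0,"wz":0,"claw":-1},
    {"tx":0,"ty":0.8,"tz":0,"wx":0,"wy":0,"wz":0,"claw":-1},
    {"tx":0,"ty":0.4,"tz":0,"wx":0,"wy":0,"wz":0,"claw":-1},
    {"tx":0,"ty":0,"tz":0,"wx":0,"wy":0,"wz":0,"claw":-1}
  ]
}}

```text
clock: 8.4
tool_pos: [0.4556, 0.1685, 0.1901]
eef_rot: [0.979, 0.202, 0.001, -0.0]
contact_force: [0.7, 0.6, -2.2]
opening: 0.289
finger_force: 34.9
```

Emit:
{"name": "drive_tool", "arguments": {
  "targets": [
    {"tx":0,"ty":0.5,"tz":0,"wx":0,"wy":0,"wz":0,"claw":-1},
    {"tx":0,"ty":0.6,"tz":0,"wx":0,"wy":0,"wz":0,"claw":-1},
    {"tx":0,"ty":0.5,"tz":0,"wx":0,"wy":0,"wz":0,"claw":-1},
    {"tx":0.2,"ty":0.2,"tz":0,"wx":0,"wy":0,"wz":0,"claw":-1},
    {"tx":0.2,"ty":0.1,"tz":0,"wx":0,"wy":0,"wz":0,"claw":-1},
    {"tx":0,"ty":0,"tz":0,"wx":0,"wy":0,"wz":0,"claw":-1},
    {"tx":0,"ty":0,"tz":0,"wx":0,"wy":0,"wz":0,"claw":-1},
    {"tx":0,"ty":0,"tz":0,"wx":0,"wy":0,"wz":0,"claw":-1}
  ]
}}

```text
clock: 9.2
tool_pos: [0.4676, 0.2229, 0.1895]
eef_rot: [0.98, 0.2, -0.0, 0.0]
contact_force: [0.6, 0.2, -1.3]
opening: 0.291
finger_force: 34.9
```

```bash
python3 st.py
python3 - <<'E'
from h import *
s=snap('wrist');t=snap('side');u=snap('top')
a=cv2.resize(s['image'],(400,300))
b=cv2.resize(t['image'][215:325,215:315],(400,440),interpolation=cv2.INTER_CUBIC)
c=cv2.resize(u['image'][150:230,150:240],(400,300),interpolation=cv2.INTER_CUBIC)
o=np.zeros((600,800,3),np.uint8);o[:300,:400]=a;o[300:,:400]=c;o[:440,400:]=b
cv2.imwrite('pics/k1.png',o)
for n in('side','wrist'):
    k=load(n);P=cloud(k);h=cv2.cvtColor(k['image'],cv2.COLOR_BGR2HSV).astype(int)
    ok=(k['range_z']>0)&(P[...,2]<.25)
    org=ok&(h[...,0]<13)&(h[...,1]>150)&(P[...,2]>.08)&(abs(P[...,1]-.247)<.04)&(abs(P[...,0]-.527)<.05)
    br=ok&(h[...,0]>14)&(h[...,0]<34)&(h[...,1]>90)&(P[...,2]>.065)&(abs(P[...,1]-.225)<.06)&(abs(P[...,0]-.467)<.04)
    for nm,m in(('org',org),('brass',br)):
        q=P[m]
        if len(q)>4: print(n,nm,len(q),'lo',np.percentile(q,2,0).round(4),'med',np.median(q,0).round(4),'hi',np.percentile(q,98,0).round(4))
E
```

```text
t 9.2 p [0.4676 0.2229 0.1895] xyaw 23.09 z [-0.001 -0.001 -1.   ] F [ 0.62  0.19 -1.32] op 0.291 34.92213289195206
side org 34 lo [0.5105 0.24   0.082 ] med [0.5296 0.2481 0.1165] hi [0.5409 0.2557 0.1266]
side brass 210 lo [0.4542 0.199  0.0829] med [0.467  0.2257 0.1504] hi [0.4772 0.2475 0.2373]
wrist org 25 lo [0.5117 0.2377 0.1092] med [0.5354 0.2458 0.1186] hi [0.5429 0.2527 0.1218]
wrist brass 4353 lo [0.4581 0.2    0.0842] med [0.4706 0.2232 0.2266] hi [0.4815 0.2435 0.2442]
```

View pics/k1.png

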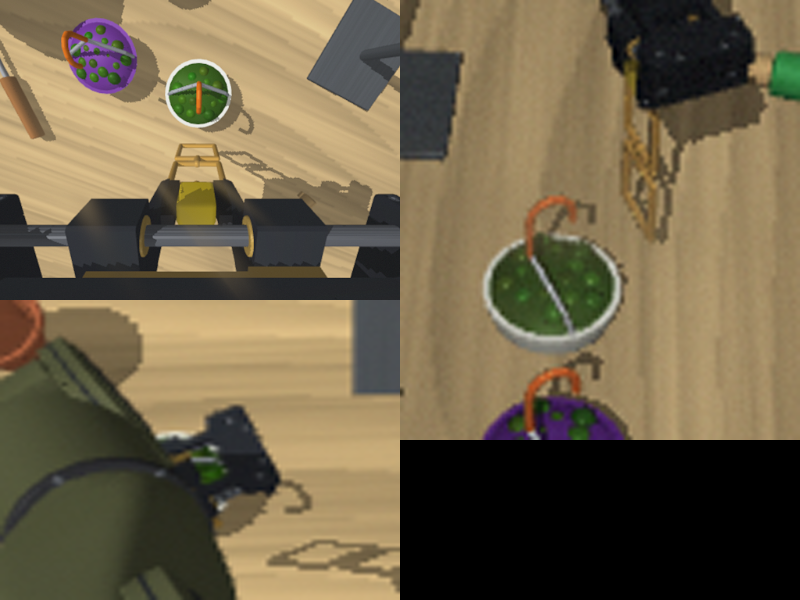

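Wrist crop: the white dish's crook at (199,97) points straight down the image, in line with the loop at (197,160); yaw is good. I drive the loop's bar in under the crook's tip.

Emit:
{"name": "drive_tool", "arguments": {
  "targets": [
    {"tx":0.3,"ty":0.12,"tz":0,"wx":0,"wy":0,"wz":0,"claw":-1},
    {"tx":0.3,"ty":0.12,"tz":0,"wx":0,"wy":0,"wz":0,"claw":-1},
    {"tx":0.3,"ty":0.12,"tz":0,"wx":0,"wy":0,"wz":0,"claw":-1},
    {"tx":0.3,"ty":0.12,"tz":0,"wx":0,"wy":0,"wz":0,"claw":-1},
    {"tx":0.3,"ty":0.12,"tz":0,"wx":0,"wy":0,"wz":0,"claw":-1},
    {"tx":0.3,"ty":0.12,"tz":0,"wx":0,"wy":0,"wz":0,"claw":-1},
    {"tx":0.2,"ty":0.07,"tz":0,"wx":0,"wy":0,"wz":0,"claw":-1},
    {"tx":0,"ty":0,"tz":0,"wx":0,"wy":0,"wz":0,"claw":-1}
  ]
}}

```text
clock: 10.15
tool_pos: [0.5287, 0.2479, 0.1895]
eef_rot: [0.98, 0.201, 0.0, -0.0]
contact_force: [-0.6, -0.3, -1.0]
opening: 0.287
finger_force: 34.9
```

```bash
python3 st.py
python3 - <<'E'
from h import *
s=snap('wrist');t=snap('side')
a=cv2.resize(s['image'][60:260,130:380],(400,320))
b=cv2.resize(t['image'][215:325,215:315],(400,440),interpolation=cv2.INTER_CUBIC)
o=np.zeros((440,800,3),np.uint8);o[:320,:400]=a;o[:440,400:]=b
cv2.imwrite('pics/k2.png',o)
E
```

```text
t 10.15 p [0.5287 0.2479 0.1895] xyaw 23.14 z [ 0.001  0.    -1.   ] F [-0.58 -0.28 -0.95] op 0.287 34.92207178263925
```

View pics/k2.png

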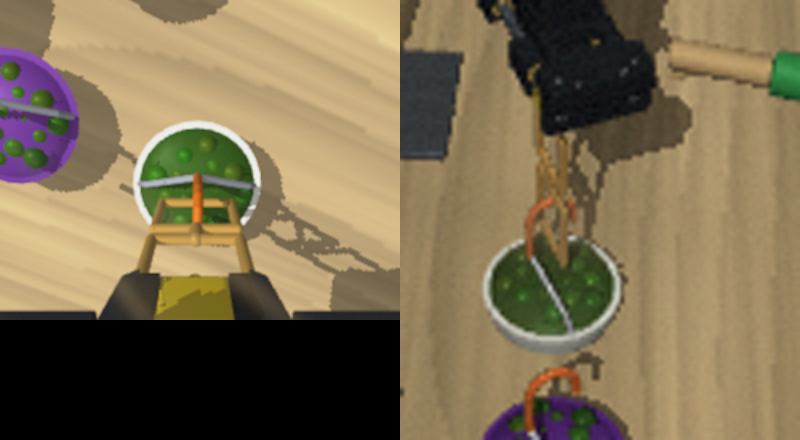

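Wrist crop: the orange crook at (197,205) passes through the loop, with the lower bar inside and the dish undisturbed. I raise slowly.

Emit:
{"name": "drive_tool", "arguments": {
  "targets": [
    {"tx":0,"ty":0,"tz":0.3,"wx":0,"wy":0,"wz":0,"claw":-1},
    {"tx":0,"ty":0,"tz":0.3,"wx":0,"wy":0,"wz":0,"claw":-1},
    {"tx":0,"ty":0,"tz":0.3,"wx":0,"wy":0,"wz":0,"claw":-1},
    {"tx":0,"ty":0,"tz":0.1,"wx":0,"wy":0,"wz":0,"claw":-1},
    {"tx":0,"ty":0,"tz":0.1,"wx":0,"wy":0,"wz":0,"claw":-1},
    {"tx":0,"ty":0,"tz":0.1,"wx":0,"wy":0,"wz":0,"claw":-1},
    {"tx":0,"ty":0,"tz":0.1,"wx":0,"wy":0,"wz":0,"claw":-1},
    {"tx":0,"ty":0,"tz":0.1,"wx":0,"wy":0,"wz":0,"claw":-1}
  ]
}}

```text
clock: 11.05
tool_pos: [0.5274, 0.2474, 0.2315]
eef_rot: [0.98, 0.201, -0.0, 0.0]
contact_force: [-0.3, -0.5, -4.1]
opening: 0.291
finger_force: 34.9
```

Emit:
{"name": "drive_tool", "arguments": {
  "targets": [
    {"tx":0,"ty":0,"tz":0.2,"wx":0,"wy":0,"wz":0,"claw":-1},
    {"tx":0,"ty":0,"tz":0.3,"wx":0,"wy":0,"wz":0,"claw":-1},
    {"tx":0,"ty":0,"tz":0.3,"wx":0,"wy":0,"wz":0,"claw":-1},
    {"tx":0,"ty":0,"tz":0.3,"wx":0,"wy":0,"wz":0,"claw":-1},
    {"tx":0,"ty":0,"tz":0.3,"wx":0,"wy":0,"wz":0,"claw":-1},
    {"tx":0,"ty":0,"tz":0.3,"wx":0,"wy":0,"wz":0,"claw":-1},
    {"tx":0,"ty":0,"tz":0.3,"wx":0,"wy":0,"wz":0,"claw":-1},
    {"tx":0,"ty":0,"tz":0.2,"wx":0,"wy":0,"wz":0,"claw":-1}
  ]
}}

```text
clock: 11.85
tool_pos: [0.5279, 0.2477, 0.2987]
eef_rot: [0.98, 0.201, 0.0, -0.0]
contact_force: [0.1, -0.5, -2.1]
opening: 0.289
finger_force: 34.9
```

```bash
python3 st.py
python3 - <<'E'
from h import *
s=snap('wrist');t=snap('side')
a=cv2.resize(s['image'][60:260,130:380],(400,320))
b=cv2.resize(t['image'][175:325,195:315],(400,500),interpolation=cv2.INTER_CUBIC)
o=np.zeros((500,800,3),np.uint8);o[:320,:400]=a;o[:,400:]=b
cv2.imwrite('pics/k3.png',o)
P=cloud(t);h=cv2.cvtColor(t['image'],cv2.COLOR_BGR2HSV).astype(int)
m=(abs(P[...,0]-.527)<.07)&(abs(P[...,1]-.247)<.07)&(P[...,2]>.05)
for nm,k in(('yellow',m&(h[...,0]>20)&(h[...,0]<34)&(h[...,1]>190)),('white',m&(h[...,1]<60)&(h[...,2]>130)),('org',m&(h[...,0]<13)&(h[...,1]>150))):
    q=P[k]; print(nm,len(q), len(q) and (np.percentile(q,3,0).round(3),np.percentile(q,97,0).round(3)))
E
```

```text
t 11.85 p [0.5279 0.2477 0.2987] xyaw 23.16 z [ 0.001  0.    -1.   ] F [ 0.11 -0.47 -2.14] op 0.289 34.921207692241296
yellow 1 (array([0.533, 0.254, 0.348]), array([0.533, 0.254, 0.348]))
white 172 (array([0.48 , 0.199, 0.104]), array([0.574, 0.294, 0.144]))
org 48 (array([0.511, 0.24 , 0.157]), array([0.543, 0.256, 0.204]))
```

View pics/k3.png

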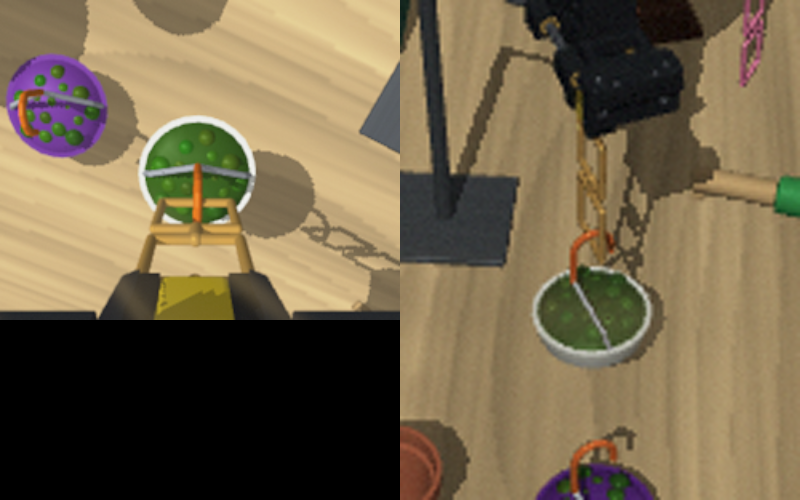

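The dish hangs in the loop, level and clear of the bench. I carry the chain to a spot before the bracket tip while turning to the bracket's yaw.

Emit:
{"name": "drive_tool", "arguments": {
  "targets": [
    {"tx":-0.05,"ty":-0.1,"tz":0,"wx":0,"wy":0,"wz":0,"claw":-1},
    {"tx":-0.06,"ty":-0.2,"tz":0,"wx":0,"wy":0,"wz":-0.02,"claw":-1},
    {"tx":-0.06,"ty":-0.3,"tz":0,"wx":0,"wy":0,"wz":-0.02,"claw":-1},
    {"tx":-0.06,"ty":-0.35,"tz":0,"wx":0,"wy":0,"wz":-0.02,"claw":-1},
    {"tx":-0.06,"ty":-0.35,"tz":0,"wx":0,"wy":0,"wz":-0.02,"claw":-1},
    {"tx":-0.06,"ty":-0.35,"tz":0,"wx":0,"wy":0,"wz":-0.02,"claw":-1},
    {"tx":-0.06,"ty":-0.35,"tz":0,"wx":0,"wy":0,"wz":-0.02,"claw":-1},
    {"tx":-0.06,"ty":-0.35,"tz":0,"wx":0,"wy":0,"wz":-0.02,"claw":-1}
  ]
}}

```text
clock: 12.75
tool_pos: [0.5135, 0.176, 0.2977]
eef_rot: [0.992, 0.127, 0.0, 0.0]
contact_force: [-0.4, 0.1, -2.4]
opening: 0.288
finger_force: 34.9
```

Emit:
{"name": "drive_tool", "arguments": {
  "targets": [
    {"tx":-0.06,"ty":-0.35,"tz":0,"wx":0,"wy":0,"wz":-0.02,"claw":-1},
    {"tx":-0.06,"ty":-0.35,"tz":0,"wx":0,"wy":0,"wz":-0.02,"claw":-1},
    {"tx":-0.06,"ty":-0.35,"tz":0,"wx":0,"wy":0,"wz":-0.02,"claw":-1},
    {"tx":-0.06,"ty":-0.35,"tz":0,"wx":0,"wy":0,"wz":-0.02,"claw":-1},
    {"tx":-0.06,"ty":-0.35,"tz":0,"wx":0,"wy":0,"wz":-0.02,"claw":-1},
    {"tx":-0.06,"ty":-0.35,"tz":0,"wx":0,"wy":0,"wz":-0.02,"claw":-1},
    {"tx":-0.06,"ty":-0.35,"tz":0,"wx":0,"wy":0,"wz":-0.02,"claw":-1},
    {"tx":-0.06,"ty":-0.35,"tz":0,"wx":0,"wy":0,"wz":-0.02,"claw":-1}
  ]
}}

```text
clock: 13.55
tool_pos: [0.499, 0.0923, 0.2977]
eef_rot: [0.999, 0.044, 0.0, -0.0]
contact_force: [0.4, 0.3, -2.5]
opening: 0.293
finger_force: 34.9
```

Emit:
{"name": "drive_tool", "arguments": {
  "targets": [
    {"tx":-0.06,"ty":-0.35,"tz":0,"wx":0,"wy":0,"wz":-0.02,"claw":-1},
    {"tx":-0.06,"ty":-0.35,"tz":0,"wx":0,"wy":0,"wz":-0.02,"claw":-1},
    {"tx":-0.06,"ty":-0.35,"tz":0,"wx":0,"wy":0,"wz":-0.02,"claw":-1},
    {"tx":0,"ty":-0.3,"tz":0,"wx":0,"wy":0,"wz":-0.02,"claw":-1},
    {"tx":0,"ty":-0.2,"tz":0,"wx":0,"wy":0,"wz":-0.02,"claw":-1},
    {"tx":0,"ty":-0.1,"tz":0,"wx":0,"wy":0,"wz":0,"claw":-1},
    {"tx":0,"ty":0,"tz":0,"wx":0,"wy":0,"wz":0,"claw":-1},
    {"tx":0,"ty":0,"tz":0,"wx":0,"wy":0,"wz":0,"claw":-1}
  ]
}}

```text
clock: 14.35
tool_pos: [0.4939, 0.0441, 0.2976]
eef_rot: [1.0, -0.007, 0.0, -0.0]
contact_force: [0.6, 0.8, -2.8]
opening: 0.287
finger_force: 34.9
```

```bash
python3 st.py
python3 - <<'E'
from h import *
t=snap('side');s=snap('wrist')
P=cloud(t);h=cv2.cvtColor(t['image'],cv2.COLOR_BGR2HSV).astype(int)
g=r.get_state()['tool_pos']
m=(abs(P[...,0]-g[0])<.06)&(abs(P[...,1]-g[1])<.06)&(P[...,2]>.05)
for nm,k in(('brass',m&(h[...,0]>14)&(h[...,0]<34)&(h[...,1]>80)&(P[...,2]<.37)&(P[...,2]>.2)),('white',m&(h[...,1]<60)&(h[...,2]>130)&(P[...,2]<.16)),('org',m&(h[...,0]<13)&(h[...,1]>150)&(P[...,2]<.25))):
    q=P[k]; print(nm,len(q), len(q) and (np.percentile(q,3,0).round(3),np.percentile(q,97,0).round(3)))
m=((h[...,0]<6)|(h[...,0]>174))&(h[...,1]>150)&(P[...,2]>.27)&(P[...,2]<.32);print('red',np.median(P[m],0))
a=cv2.resize(s['image'],(400,300))
b=cv2.resize(t['image'][145:295,195:315],(400,500),interpolation=cv2.INTER_CUBIC)
o=np.zeros((500,800,3),np.uint8);o[:300,:400]=a;o[:,400:]=b
cv2.imwrite('pics/k4.png',o)
E
```

```text
t 14.35 p [0.4939 0.0441 0.2976] xyaw -0.8 z [ 0.  0. -1.] F [ 0.62  0.78 -2.84] op 0.287 34.921148486319
brass 83 (array([0.488, 0.021, 0.208]), array([0.494, 0.072, 0.314]))
white 117 (array([ 0.446, -0.001,  0.103]), array([0.539, 0.09 , 0.143]))
org 41 (array([0.475, 0.039, 0.156]), array([0.508, 0.049, 0.2  ]))
red [0.55995949 0.04069041 0.29191844]
```

View pics/k4.png

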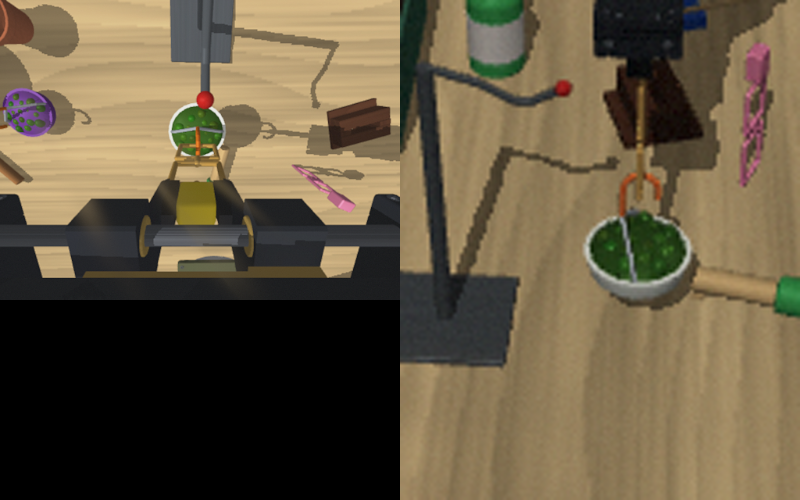

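Wrist crop: the red ball at (205,100) is a few mm right of the eye's centre, and the dish hangs level at (198,130). I correct y by -6 mm and raise 3 mm, then move the eye over the tip.

Emit:
{"name": "drive_tool", "arguments": {
  "targets": [
    {"tx":0,"ty":-0.1,"tz":0.05,"wx":0,"wy":0,"wz":0,"claw":-1},
    {"tx":0,"ty":-0.1,"tz":0.05,"wx":0,"wy":0,"wz":0,"claw":-1},
    {"tx":0.1,"ty":0,"tz":0,"wx":0,"wy":0,"wz":0,"claw":-1},
    {"tx":0.2,"ty":0,"tz":0,"wx":0,"wy":0,"wz":0,"claw":-1},
    {"tx":0.3,"ty":0,"tz":0,"wx":0,"wy":0,"wz":0,"claw":-1},
    {"tx":0.3,"ty":0,"tz":0,"wx":0,"wy":0,"wz":0,"claw":-1},
    {"tx":0.2,"ty":0,"tz":0,"wx":0,"wy":0,"wz":0,"claw":-1},
    {"tx":0.1,"ty":0,"tz":0,"wx":0,"wy":0,"wz":0,"claw":-1}
  ]
}}

```text
clock: 15.25
tool_pos: [0.5308, 0.0377, 0.3005]
eef_rot: [1.0, -0.007, 0.0, -0.0]
contact_force: [-0.5, 0.8, -3.3]
opening: 0.294
finger_force: 34.9
```

```bash
cat > m.py <<'E'
from h import *
t=snap('side');w=snap('wrist')
g=r.get_state()['tool_pos'];print('tool',g.round(4),r.get_state()['contact_force'].round(2))
for n,t in(('side',t),('wrist',w)):
    P=cloud(t);h=cv2.cvtColor(t['image'],cv2.COLOR_BGR2HSV).astype(int);H,S,V=h[...,0],h[...,1],h[...,2]
    ok=t['range_z']>0
    m=ok&(abs(P[...,0]-g[0])<.07)&(abs(P[...,1]-g[1])<.07)
    for nm,k in(('brass',m&(H>14)&(H<34)&(S>80)&(P[...,2]<.37)&(P[...,2]>.15)),('eyetop',m&(H>14)&(H<34)&(S>80)&(abs(P[...,2]-g[2]-.009)<.012)),('white',m&(S<60)&(V>130)&(P[...,2]<.16)&(P[...,2]>.03)),('org',m&(H<13)&(S>150)&(P[...,2]<.25)&(P[...,2]>.1)),('red',ok&((H<6)|(H>174))&(S>150)&(P[...,2]>.27)&(P[...,2]<.32)&(abs(P[...,0]-.56)<.02))):
        q=P[k]
        if len(q)>3: print(n,nm,len(q),np.percentile(q,3,0).round(4),np.percentile(q,97,0).round(4))
E
python3 m.py
```

```text
tool [0.5303 0.0376 0.3005] [ 0.37  0.29 -2.49]
side brass 109 [0.5212 0.0144 0.1964] [0.5311 0.0647 0.3234]
side eyetop 18 [0.5253 0.0465 0.3013] [0.5311 0.0646 0.3168]
side white 124 [0.4919 0.0038 0.1032] [0.5851 0.0917 0.1482]
side org 40 [0.5114 0.033  0.1587] [0.55   0.0436 0.2006]
side red 17 [0.5545 0.0341 0.2847] [0.5632 0.0454 0.2957]
wrist brass 4825 [0.5245 0.0126 0.2079] [0.541  0.0596 0.3551]
wrist eyetop 102 [0.5299 0.0116 0.2981] [0.5334 0.061  0.3127]
wrist white 824 [ 0.4942 -0.009   0.1046] [0.5857 0.0855 0.1467]
wrist org 20 [0.497  0.0331 0.1081] [0.5316 0.0468 0.2017]
wrist red 316 [0.5549 0.0298 0.2884] [0.5668 0.0416 0.2946]
```

Emit:
{"name": "drive_tool", "arguments": {
  "targets": [
    {"tx":0.1,"ty":0,"tz":0,"wx":0,"wy":0,"wz":0,"claw":-1},
    {"tx":0.2,"ty":0,"tz":0,"wx":0,"wy":0,"wz":0,"claw":-1},
    {"tx":0.25,"ty":0,"tz":0,"wx":0,"wy":0,"wz":0,"claw":-1},
    {"tx":0.25,"ty":0,"tz":0,"wx":0,"wy":0,"wz":0,"claw":-1},
    {"tx":0.25,"ty":0,"tz":0,"wx":0,"wy":0,"wz":0,"claw":-1},
    {"tx":0.25,"ty":0,"tz":0,"wx":0,"wy":0,"wz":0,"claw":-1},
    {"tx":0.25,"ty":0,"tz":-0.05,"wx":0,"wy":0,"wz":0,"claw":-1},
    {"tx":0.2,"ty":0,"tz":-0.1,"wx":0,"wy":0,"wz":0,"claw":-1}
  ]
}}

```text
clock: 16.15
tool_pos: [0.5831, 0.0375, 0.296]
eef_rot: [1.0, -0.007, 0.0, 0.0]
contact_force: [-0.7, -0.4, -3.6]
opening: 0.295
finger_force: 34.9
```

Emit:
{"name": "drive_tool", "arguments": {
  "targets": [
    {"tx":0.2,"ty":0,"tz":-0.1,"wx":0,"wy":0,"wz":0,"claw":-1},
    {"tx":0.15,"ty":0,"tz":-0.1,"wx":0,"wy":0,"wz":0,"claw":-1},
    {"tx":0.08,"ty":0,"tz":-0.1,"wx":0,"wy":0,"wz":0,"claw":-1},
    {"tx":0,"ty":0,"tz":0,"wx":0,"wy":0,"wz":0,"claw":-1},
    {"tx":0,"ty":0,"tz":0,"wx":0,"wy":0,"wz":0,"claw":-1},
    {"tx":0,"ty":0,"tz":0,"wx":0,"wy":0,"wz":0,"claw":-1},
    {"tx":0,"ty":0,"tz":0,"wx":0,"wy":0,"wz":0,"claw":-1},
    {"tx":0,"ty":0,"tz":0,"wx":0,"wy":0,"wz":0,"claw":-1}
  ]
}}

```text
clock: 16.95
tool_pos: [0.5949, 0.0375, 0.2872]
eef_rot: [1.0, -0.007, -0.0, 0.0]
contact_force: [-0.9, -0.3, -3.6]
opening: 0.289
finger_force: 34.9
```

```bash
python3 m.py
```

```text
tool [0.5951 0.0376 0.2872] [ 0.36  0.52 -2.79]
side brass 119 [0.5842 0.0142 0.1838] [0.5951 0.0648 0.3112]
side eyetop 17 [0.5898 0.043  0.2875] [0.5938 0.0654 0.3034]
side white 112 [ 0.5325 -0.0048  0.0916] [0.6262 0.0828 0.1307]
side org 38 [0.5712 0.0325 0.1431] [0.6051 0.0424 0.1929]
side red 14 [0.5544 0.0356 0.2844] [0.5633 0.0451 0.2969]
wrist brass 4551 [0.5882 0.0127 0.1843] [0.605  0.0593 0.3419]
wrist eyetop 96 [0.5938 0.0118 0.2846] [0.6044 0.061  0.3079]
wrist white 720 [ 0.5609 -0.0124  0.0933] [0.6308 0.0825 0.132 ]
```

Emit:
{"name": "drive_tool", "arguments": {
  "targets": [
    {"tx":0,"ty":0,"tz":-0.08,"wx":0,"wy":0,"wz":0,"claw":-1},
    {"tx":0,"ty":0,"tz":-0.08,"wx":0,"wy":0,"wz":0,"claw":-1},
    {"tx":0,"ty":0,"tz":-0.08,"wx":0,"wy":0,"wz":0,"claw":-1},
    {"tx":0,"ty":0,"tz":-0.08,"wx":0,"wy":0,"wz":0,"claw":-1},
    {"tx":0,"ty":0,"tz":-0.08,"wx":0,"wy":0,"wz":0,"claw":-1},
    {"tx":0,"ty":0,"tz":-0.08,"wx":0,"wy":0,"wz":0,"claw":-1},
    {"tx":0,"ty":0,"tz":-0.05,"wx":0,"wy":0,"wz":0,"claw":-1},
    {"tx":0,"ty":0,"tz":0,"wx":0,"wy":0,"wz":0,"claw":-1}
  ]
}}

```text
clock: 17.85
tool_pos: [0.5952, 0.0376, 0.271]
eef_rot: [1.0, -0.007, -0.0, 0.0]
contact_force: [-0.4, -0.1, -2.7]
opening: 0.295
finger_force: 34.9
```

Emit:
{"name": "drive_tool", "arguments": {
  "targets": [
    {"tx":0,"ty":0,"tz":-0.04,"wx":0,"wy":0,"wz":0,"claw":-1},
    {"tx":0,"ty":0,"tz":-0.04,"wx":0,"wy":0,"wz":0,"claw":-1},
    {"tx":0,"ty":0,"tz":0,"wx":0,"wy":0,"wz":0,"claw":-1},
    {"tx":0,"ty":0,"tz":0,"wx":0,"wy":0,"wz":0,"claw":-1},
    {"tx":0,"ty":0,"tz":0,"wx":0,"wy":0,"wz":0,"claw":-1},
    {"tx":0,"ty":0,"tz":0,"wx":0,"wy":0,"wz":0,"claw":-1},
    {"tx":0,"ty":0,"tz":0,"wx":0,"wy":0,"wz":0,"claw":-1},
    {"tx":0,"ty":0,"tz":0,"wx":0,"wy":0,"wz":0,"claw":-1}
  ]
}}

```text
clock: 18.65
tool_pos: [0.5953, 0.0376, 0.2689]
eef_rot: [1.0, -0.007, 0.0, 0.0]
contact_force: [0.5, -0.3, -1.4]
opening: 0.292
finger_force: 34.9
```

```bash
python3 m.py
```

```text
tool [0.5951 0.0375 0.2689] [-0.2  -0.93 -1.31]
side brass 122 [0.5838 0.0121 0.167 ] [0.5954 0.0649 0.3028]
side eyetop 19 [0.5724 0.0334 0.267 ] [0.594  0.0654 0.2853]
side white 113 [ 0.5515 -0.0056  0.0737] [0.6452 0.0828 0.1131]
side org 39 [0.5747 0.0325 0.1257] [0.6125 0.0417 0.1717]
side red 15 [0.5544 0.0343 0.2836] [0.5633 0.0436 0.2968]
wrist brass 5069 [0.5886 0.0101 0.1739] [0.6284 0.0614 0.3685]
wrist eyetop 131 [0.5942 0.0116 0.2664] [0.6193 0.0606 0.2891]
wrist white 779 [ 0.5526 -0.015   0.0768] [0.6394 0.0796 0.1128]
```

Force noise is about 1 N, and contact seems to be starting. I go down in small steps.

Emit:
{"name": "drive_tool", "arguments": {
  "targets": [
    {"tx":0,"ty":0,"tz":-0.04,"wx":0,"wy":0,"wz":0,"claw":-1},
    {"tx":0,"ty":0,"tz":0,"wx":0,"wy":0,"wz":0,"claw":-1},
    {"tx":0,"ty":0,"tz":-0.03,"wx":0,"wy":0,"wz":0,"claw":-1},
    {"tx":0,"ty":0,"tz":0,"wx":0,"wy":0,"wz":0,"claw":-1},
    {"tx":0,"ty":0,"tz":0,"wx":0,"wy":0,"wz":0,"claw":-1},
    {"tx":0,"ty":0,"tz":0,"wx":0,"wy":0,"wz":0,"claw":-1},
    {"tx":0,"ty":0,"tz":0,"wx":0,"wy":0,"wz":0,"claw":-1},
    {"tx":0,"ty":0,"tz":0,"wx":0,"wy":0,"wz":0,"claw":-1}
  ]
}}

```text
clock: 19.55
tool_pos: [0.5954, 0.0375, 0.2672]
eef_rot: [1.0, -0.007, 0.0, 0.0]
contact_force: [-2.4, 0.7, 5.6]
opening: 0.291
finger_force: 34.9
```

The eye now rests on the prong, so I let go.

Emit:
{"name": "drive_tool", "arguments": {
  "targets": [
    {"tx":0,"ty":0,"tz":0.03,"wx":0,"wy":0,"wz":0,"claw":-1},
    {"tx":0,"ty":0,"tz":0,"wx":0,"wy":0,"wz":0,"claw":-0.3},
    {"tx":0,"ty":0,"tz":0,"wx":0,"wy":0,"wz":0,"claw":-0.1},
    {"tx":0,"ty":0,"tz":0,"wx":0,"wy":0,"wz":0,"claw":0},
    {"tx":0,"ty":0,"tz":0,"wx":0,"wy":0,"wz":0,"claw":0.2},
    {"tx":0,"ty":0,"tz":0,"wx":0,"wy":0,"wz":0,"claw":0.3},
    {"tx":0,"ty":0,"tz":0,"wx":0,"wy":0,"wz":0,"claw":0.3},
    {"tx":0,"ty":0,"tz":0,"wx":0,"wy":0,"wz":0,"claw":0.3}
  ]
}}

```text
clock: 20.35
tool_pos: [0.5952, 0.0376, 0.2676]
eef_rot: [1.0, -0.007, 0.0, 0.0]
contact_force: [0.7, 0.7, 0.0]
opening: 0.645
finger_force: 0.0
```

Emit:
{"name": "drive_tool", "arguments": {
  "targets": [
    {"tx":0,"ty":0,"tz":0.2,"wx":0,"wy":0,"wz":0,"claw":0.3},
    {"tx":0,"ty":0,"tz":0.4,"wx":0,"wy":0,"wz":0,"claw":0.3},
    {"tx":0,"ty":0,"tz":0.5,"wx":0,"wy":0,"wz":0,"claw":0.3},
    {"tx":0,"ty":0,"tz":0.6,"wx":0,"wy":0,"wz":0,"claw":0.3},
    {"tx":0,"ty":0,"tz":0.6,"wx":0,"wy":0,"wz":0,"claw":0.3},
    {"tx":0,"ty":0,"tz":0.3,"wx":0,"wy":0,"wz":0,"claw":0.3},
    {"tx":0,"ty":0,"tz":0,"wx":0,"wy":0,"wz":0,"claw":0.3},
    {"tx":0,"ty":0,"tz":0,"wx":0,"wy":0,"wz":0,"claw":0.3}
  ]
}}

```text
clock: 21.15
tool_pos: [0.5949, 0.0376, 0.3454]
eef_rot: [1.0, -0.007, -0.0, 0.0]
contact_force: [-0.5, 0.6, -1.6]
opening: 0.651
finger_force: 0.0
```

Emit:
{"name": "drive_tool", "arguments": {
  "targets": [
    {"tx":0,"ty":0,"tz":0,"wx":0,"wy":0,"wz":0,"claw":0.3},
    {"tx":0,"ty":0,"tz":0,"wx":0,"wy":0,"wz":0,"claw":0.3},
    {"tx":0,"ty":0,"tz":0,"wx":0,"wy":0,"wz":0,"claw":0.3},
    {"tx":0,"ty":0,"tz":0,"wx":0,"wy":0,"wz":0,"claw":0.3},
    {"tx":0,"ty":0,"tz":0,"wx":0,"wy":0,"wz":0,"claw":0.3},
    {"tx":0,"ty":0,"tz":0,"wx":0,"wy":0,"wz":0,"claw":0.3},
    {"tx":0,"ty":0,"tz":0,"wx":0,"wy":0,"wz":0,"claw":0.3},
    {"tx":0,"ty":0,"tz":0,"wx":0,"wy":0,"wz":0,"claw":0.3}
  ]
}}

```text
clock: 21.95
tool_pos: [0.5952, 0.0375, 0.3457]
eef_rot: [1.0, -0.007, 0.0, 0.0]
contact_force: [0.2, -0.9, -0.3]
opening: 0.655
finger_force: 0.0
```

```bash
cat > c.py <<'E'
from h import *
for i in range(4):
    t=snap('side');P=cloud(t);h=cv2.cvtColor(t['image'],cv2.COLOR_BGR2HSV).astype(int);H,S,V=h[...,0],h[...,1],h[...,2]
    m=(t['range_z']>0)&(abs(P[...,0]-.595)<.09)&(abs(P[...,1]-.037)<.09)
    for nm,k in(('grip',m&(H>20)&(H<34)&(S>150)&(P[...,2]<.34)&(P[...,2]>.285)),('brass',m&(H>14)&(H<34)&(S>80)&(P[...,2]<.285)&(P[...,2]>.15)),('white',m&(S<60)&(V>130)&(P[...,2]<.16)&(P[...,2]>.03)),('org',m&(H<13)&(S>150)&(P[...,2]<.25)&(P[...,2]>.1))):
        q=P[k];print(i,nm,len(q),len(q) and np.r_[np.percentile(q,3,0),np.percentile(q,97,0)].round(3))
E
python3 c.py; python3 st.py
```

```text
0 grip 84 [0.585 0.03  0.291 0.6   0.052 0.323]
0 brass 124 [0.588 0.013 0.162 0.618 0.065 0.282]
0 white 113 [ 0.545 -0.004  0.074  0.638  0.085  0.112]
0 org 42 [0.575 0.033 0.123 0.609 0.041 0.169]
1 grip 82 [0.585 0.03  0.291 0.6   0.053 0.325]
1 brass 129 [0.588 0.011 0.163 0.607 0.066 0.282]
1 white 109 [ 0.542 -0.005  0.074  0.636  0.085  0.11 ]
1 org 41 [0.572 0.032 0.124 0.606 0.04  0.169]
2 grip 86 [0.585 0.031 0.292 0.602 0.053 0.324]
2 brass 129 [0.586 0.011 0.162 0.595 0.065 0.282]
2 white 117 [ 0.539 -0.006  0.075  0.635  0.084  0.111]
2 org 36 [0.572 0.033 0.129 0.606 0.042 0.171]
3 grip 87 [0.585 0.032 0.29  0.602 0.054 0.325]
3 brass 128 [0.585 0.013 0.163 0.609 0.065 0.282]
3 white 109 [ 0.539 -0.005  0.073  0.632  0.085  0.11 ]
3 org 36 [0.569 0.033 0.126 0.603 0.04  0.169]
t 22.15 p [0.5952 0.0376 0.3457] xyaw -0.84 z [ 0. -0. -1.] F [0.82 0.08 0.33] op 0.653 0.0
```

The chain hangs with the gripper clear, but the dish still swings at about 0.04 m/s. I wait for it to settle.

Emit:
{"name": "drive_tool", "arguments": {
  "targets": [
    {"tx":0,"ty":0,"tz":0.3,"wx":0,"wy":0,"wz":0,"claw":0.3},
    {"tx":0,"ty":0,"tz":0.3,"wx":0,"wy":0,"wz":0,"claw":0.3},
    {"tx":0,"ty":0,"tz":0,"wx":0,"wy":0,"wz":0,"claw":0.3},
    {"tx":0,"ty":0,"tz":0,"wx":0,"wy":0,"wz":0,"claw":0.3},
    {"tx":0,"ty":0,"tz":0,"wx":0,"wy":0,"wz":0,"claw":0.3},
    {"tx":0,"ty":0,"tz":0,"wx":0,"wy":0,"wz":0,"claw":0.3},
    {"tx":0,"ty":0,"tz":0,"wx":0,"wy":0,"wz":0,"claw":0.3},
    {"tx":0,"ty":0,"tz":0,"wx":0,"wy":0,"wz":0,"claw":0.3}
  ]
}}

```text
clock: 22.95
tool_pos: [0.5951, 0.0376, 0.3635]
eef_rot: [1.0, -0.007, -0.0, 0.0]
contact_force: [0.4, -0.4, 0.5]
opening: 0.65
finger_force: 0.0
```

Emit:
{"name": "drive_tool", "arguments": {
  "targets": [
    {"tx":0,"ty":0,"tz":0,"wx":0,"wy":0,"wz":0,"claw":0.3},
    {"tx":0,"ty":0,"tz":0,"wx":0,"wy":0,"wz":0,"claw":0.3},
    {"tx":0,"ty":0,"tz":0,"wx":0,"wy":0,"wz":0,"claw":0.3},
    {"tx":0,"ty":0,"tz":0,"wx":0,"wy":0,"wz":0,"claw":0.3},
    {"tx":0,"ty":0,"tz":0,"wx":0,"wy":0,"wz":0,"claw":0.3},
    {"tx":0,"ty":0,"tz":0,"wx":0,"wy":0,"wz":0,"claw":0.3},
    {"tx":0,"ty":0,"tz":0,"wx":0,"wy":0,"wz":0,"claw":0.3},
    {"tx":0,"ty":0,"tz":0,"wx":0,"wy":0,"wz":0,"claw":0.3}
  ]
}}

```text
clock: 23.75
tool_pos: [0.5952, 0.0376, 0.3637]
eef_rot: [1.0, -0.007, 0.0, 0.0]
contact_force: [-0.3, -0.3, 0.3]
opening: 0.651
finger_force: 0.0
```

Emit:
{"name": "drive_tool", "arguments": {
  "targets": [
    {"tx":0,"ty":0,"tz":0,"wx":0,"wy":0,"wz":0,"claw":0.3},
    {"tx":0,"ty":0,"tz":0,"wx":0,"wy":0,"wz":0,"claw":0.3},
    {"tx":0,"ty":0,"tz":0,"wx":0,"wy":0,"wz":0,"claw":0.3},
    {"tx":0,"ty":0,"tz":0,"wx":0,"wy":0,"wz":0,"claw":0.3},
    {"tx":0,"ty":0,"tz":0,"wx":0,"wy":0,"wz":0,"claw":0.3},
    {"tx":0,"ty":0,"tz":0,"wx":0,"wy":0,"wz":0,"claw":0.3},
    {"tx":0,"ty":0,"tz":0,"wx":0,"wy":0,"wz":0,"claw":0.3},
    {"tx":0,"ty":0,"tz":0,"wx":0,"wy":0,"wz":0,"claw":0.3}
  ]
}}

```text
clock: 24.55
tool_pos: [0.5952, 0.0376, 0.3636]
eef_rot: [1.0, -0.007, 0.0, 0.0]
contact_force: [-0.4, 0.6, -0.0]
opening: 0.649
finger_force: 0.0
```

```bash
sed -i 's/range(4)/range(16)/' c.py; python3 c.py | grep -E 'white|15 '; python3 st.py
```

```text
0 white 118 [ 0.546 -0.008  0.073  0.642  0.084  0.112]
1 white 111 [ 0.546 -0.006  0.073  0.642  0.083  0.112]
2 white 113 [ 0.545 -0.006  0.073  0.64   0.084  0.114]
3 white 114 [ 0.545 -0.004  0.073  0.639  0.084  0.109]
4 white 109 [ 0.545 -0.005  0.072  0.639  0.085  0.111]
5 white 115 [ 0.543 -0.006  0.073  0.638  0.086  0.112]
6 white 114 [ 0.543 -0.004  0.074  0.638  0.086  0.112]
7 white 118 [ 0.542 -0.004  0.072  0.637  0.084  0.116]
8 white 118 [ 0.542 -0.005  0.075  0.638  0.085  0.114]
9 white 118 [ 0.542 -0.002  0.074  0.637  0.085  0.115]
10 white 110 [ 0.543 -0.007  0.074  0.637  0.085  0.111]
11 white 110 [ 0.543 -0.006  0.073  0.639  0.085  0.111]
12 brass 128 [0.588 0.014 0.162 0.615 0.066 0.282]
12 white 114 [ 0.544 -0.006  0.073  0.638  0.085  0.112]
13 white 111 [ 0.545 -0.007  0.073  0.639  0.084  0.109]
14 white 112 [ 0.545 -0.004  0.072  0.639  0.086  0.107]
15 grip 86 [0.583 0.031 0.291 0.599 0.053 0.325]
15 brass 126 [0.589 0.012 0.164 0.596 0.066 0.283]
15 white 115 [ 0.545 -0.006  0.073  0.639  0.085  0.115]
15 org 42 [0.575 0.032 0.125 0.61  0.042 0.168]
t 25.35 p [0.5952 0.0375 0.3636] xyaw -0.84 z [ 0. -0. -1.] F [-0.3   0.03 -0.64] op 0.654 0.0
```

Swing is now about 2 mm at roughly 0.01 m/s, upright, with the eye at x≈0.592 on the dip. I hand in.

```bash
python3 -c "
from plant import workorder
print(workorder.finish_job())"
```

```text
the job is handed in; nothing more can be done
None
```

The link and the white dish hang as a chain from the bracket's dip, upright and almost still with the gripper clear; I handed the job in at about 25 s, but the hand-in call returned no verdict.

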